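# Tip a measured rod into the open tray with the sorter's spring lever

### The job

Take the short steel rod off the V-block, lay it along the V-cradle of the tipping sorter and let go of it. Then tilt the sorter's spring-centred lever well over towards the open tray (not the hooded one), keep it over for a good second so that the rod rolls out into that tray, and let the lever come back to its centre. Leave the loupe and the gauge block where they are.

Things in the scene. Friction and masses are not known exactly. Their poses are not given: they have to be found in the camera images.
- rod_center (a point): Centre of the loose steel rod: plain cylinder, 20 mm diameter, 52 mm long, 0.12 kg, its axis level along this frame's y. It starts lying in the groove of a loose V-block (44 mm along the groove, 36 mm across, 34 mm high), centre 36 mm above the worktop, and overhangs the V-block by 4 mm at each end: grip it from above by its two end faces.
- sorter: Fixed hand-worked tipping sorter, base 215 x 190 mm. Origin on the worktop under the cradle's middle; x points from lever to cradle, y left, z up. A shaft along x, 40 mm up, carries the lever (x = -130 mm) and the V-cradle (x = 0), which tilt as one. Chutes run down from y = 45 to 104 mm on both sides, at most 77 mm high. Above z = 65 mm, 40 mm are free beyond both ends of the cradle.
- cradle_seat (a point): Middle of the bottom line of the V-cradle: a shallow steel V, 34 mm long (along the sorter's x), 39 mm wide, flanks rising 14 degrees, open at both ends, 85 mm above the worktop when centred. A rod lying home in it, along the sorter's x, has its centre 10 mm above this point and overhangs both ends by 9 mm; it rolls out when the tilt passes about 0.3 rad. Axes as the sorter's.
- knob (a point): Centre of the lever's black knob, 22 mm in diameter, 27 mm high, on an upright 8 mm stem; 121 mm above the worktop (81 mm above the shaft axis) when centred. It swings sideways only, along the sorter's y; push it (or the stem) from the side with closed fingers, or pinch it. The space beside the stem is free down to the base plate.
- rocker (a joint): Tilt of lever and cradle, rad. 0 = upright, held by a centring spring; positive = knob towards the sorter's +y; stops at +0.55 and -0.55. Full tilt takes about 4.5 N at the knob; the lever springs back when let go.
- open_tray: Fixed open aluminium tray, 132 mm (x) x 96 mm (y), rim 42 mm high, V-shaped floor that is lowest (10 mm) along its middle. Origin under its centre on the worktop, axes parallel to the sorter's. It stands at the end of one chute, at y = +156 mm or -156 mm in the sorter's frame. A rod at rest in it has its centre 21 mm above the worktop.
- hooded_tray: Fixed tray of the same size on the opposite side of the sorter, but covered by a flat hood, 93 mm high in all. The rod must not go here.
- loupe_center (a point): Centre of a loose eye loupe, 39 mm wide and 30 mm high, standing on the worktop; to be left alone.
- block_center (a point): Centre of a loose gauge block, 15 x 30 x 9 mm, lying on the worktop; to be left alone.
Things that resemble listed ones, but are neither listed nor needed, are in the scene too. There is more than one size of the part that bears rod_center; the job needs the smaller.

How it is judged:
By the outcome, as a careful person would: the job done as asked, in the order asked, and still so for the second after the job is handed in, with the robot touching nothing.
It also fails if it takes over 56 s, if anything falls off the work surface, if the arm or the gripper's body presses on something with over 40 N, if the wrist force passes 120 N, or if a joint passes its speed limit or range.

### The arm

A 6-joint arm with a two-finger parallel gripper is mounted at the origin on a cart in front of the work surface, level with it; the furniture and walls round the work are solid. World frame = base frame: x ahead of the robot, y to its left, z up, the work surface at z = 0. Lengths are in mm, angles in rad, forces in N, time in s.
With the tool pointing down it reaches from about 350 to 775 mm from the base axis. Payload 7.3 kg.
Tool frame: the origin (TCP) lies at the very end of the fingers, on their centre line; the grasp point (between the pads) lies 19 mm behind it; z points along the fingers, y is the direction in which the jaws open and shut (so a half turn about z gives the same grasp; the last joint's range is limited). The gripper opens to 92 mm and grips with 3 to 60 N. Pads are 19 mm wide; open, the fingers measure 130 mm over their backs; the gripper's body (75 mm by 190 mm) begins 47 mm behind the grasp point.
Start: joints at [0.961, 0.342, 1.524, -0, 1.275, -0.146], TCP at [234.848, 469.565, 226.741] pointing down, gripper open.
Joint ranges: [-2.53, 2.53], [-0.77, 2.02], [0.04, 2.7], [-1, 4.14], [0.28, 2.66], [-3.11, 3.11]. Speed limits (rad/s): [2.57, 2.57, 3.14, 3.14, 3.14, 3.14].

### API

Orientations are given as [roll, pitch, yaw] about the fixed x, y, z axes, in that order (R = Rz(yaw) Ry(pitch) Rx(roll)).
In Python, from plant import bot gives the robot as it stands.
- The arm moves only by the tool arm_command, never from a script. Its argument "targets" is a list of rows, each an object of numbers: "x", "y", "z": the shift along the world's x, y, z in cm; "roll": the turn about the world's z in rad. In form: [{"x": .., "y": .., "z": .., "roll": ..}, ...]. A call has 1 to 8 rows; each row is the pose to reach, as a shift and turn from the pose commanded when the call began; what a row does not reach only later rows make up. A row lasts 1/12 s, in which the tool goes at most 41.7 mm and 7.16 degrees, less where a joint would pass 70% of its speed; a pose out of reach is approached as far as the arm can. A call with a gripper value outside its range is refused whole. "fingers" is the opening, from 0 (shut) to 1 (fully open), set as the call begins (left out, the last holds). The fingers move at their own pace and stop on an object; the grip force is fixed at half the most. Time passes only in rows, so rows that repeat a pose let the fingers close. It gives the time, the measured TCP pose, the force and the opening at its end, in the units of the state.
- bot.get_obs(): the state, without advancing time (a new reading comes with each control period).
- bot.capture(name): name is "scene" or "top" or "wrist"; returns a dict with "img" (400x640x3 uint8, blue, green, red), "fx", "fy", "cx", "cy" (pixels), "position" and "rotation" of the camera in the world; the wrist camera has in their place "hand_eye" (4x4, takes a point from camera to tool coordinates, whose origin is the TCP and whose axes are the flange's). Camera axes: x right, y down, z forward; pixel columns grow to the right and rows downward; lengths in mm; the calibration is good to about 2 mm. The wrist camera is an equidistant fisheye: a pixel r from the principal point sees the ray r / f radians off the axis. A picture is of the moment at which its call begins: read the wrist's pose just before it. There is no depth.
- bot.close_job(): hands the job in, once; it reports no verdict.
The state is a dict: "time": time; "joint_positions": joint angles; "dq": joint speeds; "tau": joint torques, N m; "tool_pos": TCP position; "tcp_rot": TCP orientation; "contact_force": force on the tool from outside, world axes, zero at the start; "moment": the same for the moment, N m; "grip_width": finger opening in mm.
Only numpy, scipy, OpenCV 4.12 (cv2) and the standard library are available. Lean on these libraries where they do the work, as an engineer would, in place of code of your own. Each camera call takes 0.05 s, during which the arm holds its last target.

## Working session

There is one attempt and no reset: what is moved stays moved. The work goes in short steps, Python scripts to look and compute and a tool call to move; the robot and the scene stay as the last step left them, time stands still between calls to the robot, and variables do not carry over. Pictures are saved under pics/ and viewed, and the job is handed in when it is done.

Besides the shell and the picture viewer there is one more tool, called after "Request:" as name(argument=value, ...) on one line, values as JSON. arm_command: Moves the arm, as the interface text tells. Its arguments: {"type":"object","properties":{"targets":{"type":"array","items":{"type":"object","properties":{"x":{"type":"number"},"y":{"type":"number"},"z":{"type":"number"},"roll":{"type":"number"}}}},"fingers":{"type":"number"}},"required":["targets"]}

```bash
mkdir -p pics; cat > h.py <<'E'
import numpy as np, cv2
from plant import bot
from scipy.spatial.transform import Rotation as R
def cap(name,fn=None):
    o=bot.get_obs(); c=bot.capture(name); 
    c['o']=o
    if fn: cv2.imwrite('pics/'+fn+'.png',c['img'])
    return c
E
python3 - <<'E'
from h import *
for n in ['scene','top','wrist']:
    c=cap(n,n+'0'); print(n,[ (k,np.round(np.array(c[k]),3).tolist()) for k in c if k not in('img','o')])
print(bot.get_obs())
E
```

```text
scene [('fx', 362.375), ('fy', 362.375), ('cx', 324.165), ('cy', 201.831), ('position', [133.087, -626.493, 926.126]), ('rotation', [-2.403, 0.0, -0.479])]
top [('fx', 373.31), ('fy', 373.31), ('cx', 317.843), ('cy', 198.77), ('position', [419.104, 52.613, 1048.298]), ('rotation', [-3.06, -0.001, -1.599])]
wrist [('fx', 309.707), ('fy', 309.707), ('cx', 321.297), ('cy', 200.432), ('hand_eye', [[0.0, -0.967, -0.255, 67.932], [1.0, 0.0, -0.0, -0.936], [0.0, -0.255, 0.967, -157.843], [0.0, 0.0, 0.0, 1.0]])]
{'time': 0.15, 'joint_positions': array([ 9.61002276e-01,  3.42522221e-01,  1.52474834e+00, -2.12276610e-05,
        1.27538950e+00, -1.46001920e-01]), 'dq': array([-0.0017842 , -0.00309102, -0.00408209, -0.00101269,  0.0007133 ,
       -0.00228447]), 'tau': array([ 1.48591193e-03, -4.31468046e+01, -2.44352657e+01,  7.18661863e-02,
        5.37404709e-02, -6.02381078e-05]), 'tool_pos': array([234.67952407, 469.31459402, 226.24280401]), 'tcp_rot': array([-3.14053365e+00, -1.35204226e-04,  2.67780664e+00]), 'contact_force': array([-0.53849551,  0.27168907, -1.32071329]), 'moment': array([ 0.04126062, -0.02205332, -0.0489117 ]), 'grip_width': 91.78696212963185}
```

View pics/scene0.png

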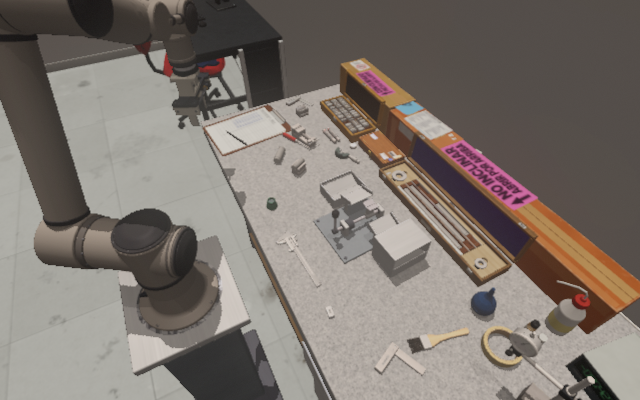

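View pics/top0.png

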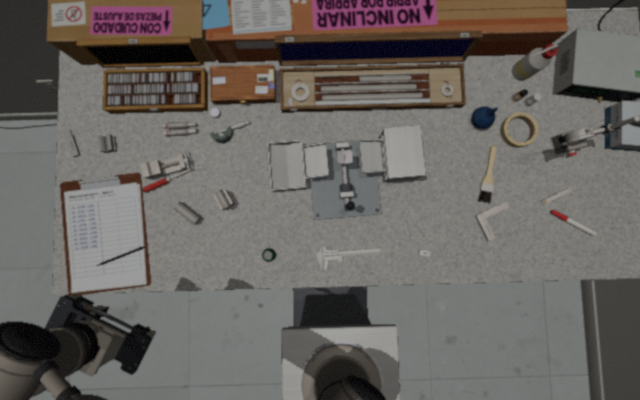

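View pics/wrist0.png

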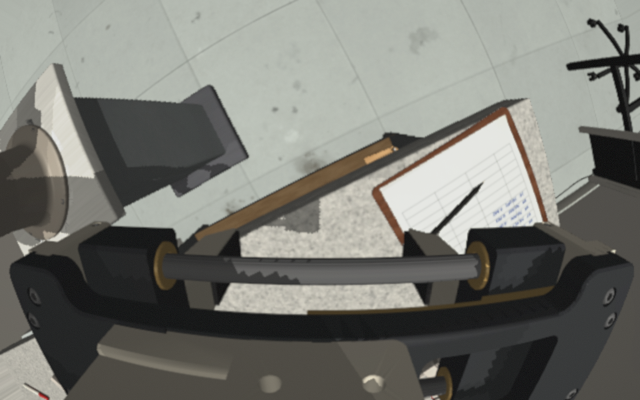

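```bash
python3 - <<'E'
import cv2
a=cv2.imread('pics/top0.png'); b=cv2.imread('pics/scene0.png')
cv2.imwrite('pics/c1.png',cv2.resize(a[110:230,60:260],None,fx=4,fy=4,interpolation=cv2.INTER_CUBIC))
cv2.imwrite('pics/c2.png',cv2.resize(b[90:280,255:445],None,fx=3.1,fy=3.1,interpolation=cv2.INTER_CUBIC))
cv2.imwrite('pics/c3.png',cv2.resize(a[110:230,255:440],None,fx=4.3,fy=4.3,interpolation=cv2.INTER_CUBIC))
E
```

```text
(no output)
```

View pics/c1.png

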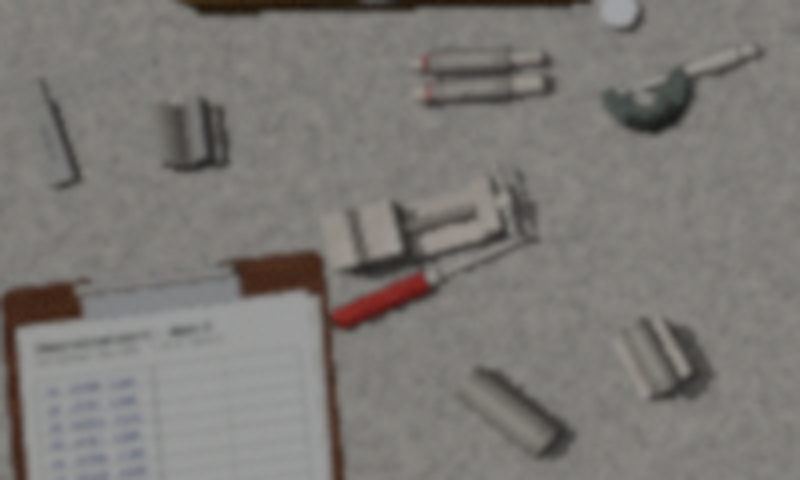

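View pics/c2.png

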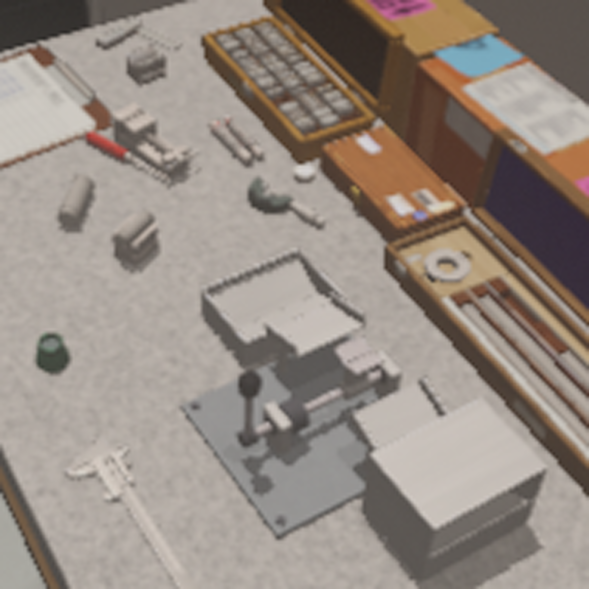

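View pics/c3.png

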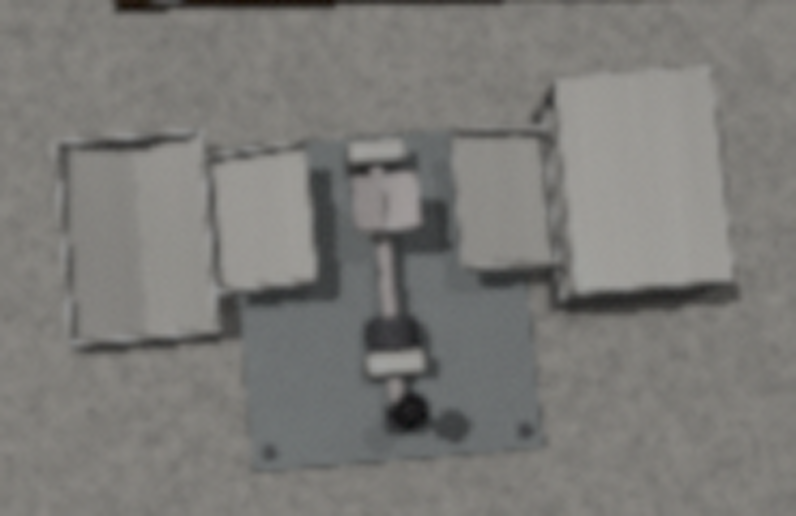

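```bash
cat >> h.py <<'E'
def ray(c,px):
    px=np.asarray(px,float)
    if 'hand_eye' in c:
        o=c['o']; T=np.eye(4); T[:3,:3]=R.from_euler('xyz',o['tcp_rot']).as_matrix(); T[:3,3]=o['tool_pos']
        M=T@np.array(c['hand_eye']); d=(px-[c['cx'],c['cy']])/c['fx']; r=np.hypot(*d); s=np.sinc(r/np.pi)
        v=np.array([d[0]*s,d[1]*s,np.cos(r)]); return M[:3,3],M[:3,:3]@v
    v=np.array([(px[0]-c['cx'])/c['fx'],(px[1]-c['cy'])/c['fy'],1]); v/=np.linalg.norm(v)
    Rm=np.array(c['rotation']); Rm=R.from_euler('xyz',Rm).as_matrix() if Rm.size==3 else Rm
    return np.array(c['position']),Rm@v
def onz(c,px,z):
    p,v=ray(c,px); return p+v*(z-p[2])/v[2]
def tri(*prs):
    A=np.zeros((3,3));b=np.zeros(3);L=[ray(*q) for q in prs]
    for p,v in L: P=np.eye(3)-np.outer(v,v);A+=P;b+=P@p
    x=np.linalg.solve(A,b); return x,[np.linalg.norm(np.cross(x-p,v)) for p,v in L]
E
python3 - <<'E'
from h import *
t=bot.capture('top'); s=bot.capture('scene')
T=lambda x,y:(60+x/4-.4,110+y/4-.4)
T3=lambda x,y:(255+x/4.3-.4,110+y/4.3-.4)
S=lambda x,y:(255+x/3.1-.4,90+y/3.1-.4)
print('rod ends z36',onz(t,T(641,322),46),onz(t,T(676,392),46),'ctr',onz(t,T(658,357),46))
print('long rod',onz(t,T(485,377),20),onz(t,T(545,445),20))
print('ctr tri',tri((t,T(658,357)),(s,S(135,232))))
print('knob',tri((t,T3(408,410)),(s,S(249,382))), onz(t,T3(408,410),130))
print('cradle',tri((t,T3(387,200)),(s,S(362,357))),onz(t,T3(387,200),87))
for q in [(268,452),(525,430),(66,148),(200,138),(218,332),(78,344)]: print(q,onz(t,T3(*q),3 if q[1]>400 else 42))
for q in [(355,174),(416,172),(357,236),(420,228)]: print('crad',onz(t,T3(*q),90))
E
```

```text
rod ends z36 [532.2473708  313.30742784  46.        ] [484.29068071 290.09886839  46.        ] ctr [508.23239126 302.01738207  46.        ]
long rod [500.01162077 427.89239879  20.        ] [451.9920344  386.56840913  20.        ]
ctr tri (array([509.21014285, 305.96151182,  30.78500887]), [np.float64(0.4071452638758432), np.float64(0.4071452638759073)])
knob (array([478.1039325 , -28.69635342, 120.28997875]), [np.float64(0.4370782755091547), np.float64(0.4370782755089873)]) [477.09002236 -27.66836528 130.        ]
cradle (array([609.90205933, -24.09385668,  82.93564517]), [np.float64(1.486258361372045), np.float64(1.486258361371806)]) [607.72724346 -23.13296579  87.        ]
(268, 452) [460.25850303  53.30488954   3.        ]
(525, 430) [ 469.93264154 -114.5636229     3.        ]
(66, 148) [655.73098609 176.477042    42.        ]
(200, 138) [659.83715004  91.04930321  42.        ]
(218, 332) [535.23831282  82.70757249  42.        ]
(78, 344) [530.08198847 171.09313774  42.        ]
crad [623.61283436  -4.06420766  90.        ]
crad [623.81761914 -41.03189918  90.        ]
crad [585.64366042  -4.05335997  90.        ]
crad [589.47049504 -42.23940492  90.        ]
```

Request:
arm_command(targets=[{"x": 4,"y": -3.2,"z": -0.5,"roll": -0.08},{"x": 8,"y": -6.4,"z": -1,"roll": -0.16},{"x": 12,"y": -9.6,"z": -1.5,"roll": -0.25},{"x": 16,"y": -12.8,"z": -2,"roll": -0.33},{"x": 20,"y": -16,"z": -2.5,"roll": -0.41},{"x": 24,"y": -19.2,"z": -3,"roll": -0.49},{"x": 28,"y": -22.4,"z": -3.5,"roll": -0.58},{"x": 31.6,"y": -25.7,"z": -4,"roll": -0.657}])

```text
time: 0.92
tool_pos: [494.5, 259.9, 194.1]
tcp_rot: [3.141, -0.0, 2.016]
contact_force: [0.5, 0.9, 0.2]
grip_width: 91.8
```

Request:
arm_command(targets=[{"x": 0},{"x": 0},{"x": 0}])

```text
$.targets[0]: bad value
```

```bash
python3 - <<'E'
from h import *
c=cap('wrist','w1'); import pickle; pickle.dump(c,open('w1.pkl','wb')); o=c['o'];print(o['time'],o['tool_pos'],o['tcp_rot'],o['contact_force'])
E
```

```text
0.9167 [494.53711896 259.88295757 194.0603948 ] [ 3.14138060e+00 -8.71047526e-05  2.01627468e+00] [0.47166074 0.87180391 0.19042944]
```

View pics/w1.png

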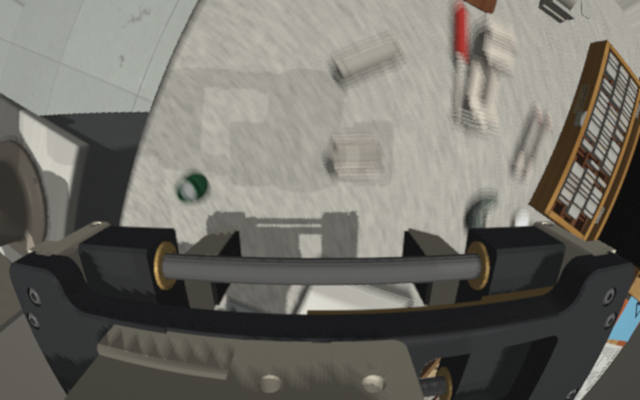

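Request:
arm_command(targets=[{"x": 0,"y": 0,"z": 0,"roll": 0},{"x": 0,"y": 0,"z": 0,"roll": 0},{"x": 0,"y": 0,"z": 0,"roll": 0},{"x": 0,"y": 0,"z": 0,"roll": 0}])

```text
time: 1.3
tool_pos: [492.2, 262.5, 194.5]
tcp_rot: [3.141, -0.0, 2.023]
contact_force: [0.4, 0.7, -0.1]
grip_width: 91.4
```

```bash
python3 - <<'E'
from h import *
c=cap('wrist','w2'); import pickle; pickle.dump(c,open('w2.pkl','wb')); o=c['o'];print(o['time'],o['tool_pos'],o['tcp_rot'],o['contact_force'])
cv2.imwrite('pics/w2c.png',cv2.resize(c['img'][0:230,150:500],None,fx=2.25,fy=2.25,interpolation=cv2.INTER_CUBIC))
E
```

```text
1.3 [492.21101927 262.48516064 194.50308059] [ 3.14144620e+00 -2.08245697e-04  2.02303919e+00] [ 0.4202865   0.66200386 -0.08064453]
```

View pics/w2c.png

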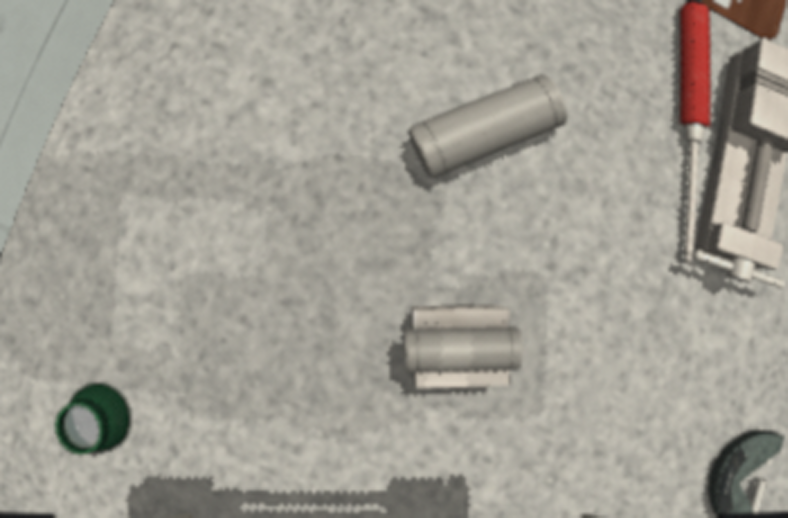

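Request:
arm_command(targets=[{"x": 1.5,"y": -3,"z": -1,"roll": 0},{"x": 3,"y": -6,"z": -2,"roll": 0},{"x": 4,"y": -8,"z": -3,"roll": 0},{"x": 4,"y": -8,"z": -3,"roll": 0},{"x": 4,"y": -8,"z": -3,"roll": 0},{"x": 4,"y": -8,"z": -3,"roll": 0},{"x": 4,"y": -8,"z": -3,"roll": 0}])

```text
time: 1.93
tool_pos: [532.8, 182.8, 164.9]
tcp_rot: [3.14, -0.0, 2.023]
contact_force: [0.2, 0.3, -0.2]
grip_width: 91.6
```

```bash
python3 - <<'E'
from h import *
c=cap('wrist','w3'); import pickle; pickle.dump(c,open('w3.pkl','wb')); o=c['o'];print(o['time'],o['tool_pos'],o['tcp_rot'],o['contact_force'])
d=pickle.load(open('w2.pkl','rb'))
cv2.imwrite('pics/w23.png',np.vstack([cv2.resize(d['img'][120:184,305:405],None,fx=7,fy=4.5*7/4.5*0.64,interpolation=cv2.INTER_CUBIC)]))
p,v=ray(c,(320,100))
# predicted pixel of rod: brute via hand eye
cv2.imwrite('pics/w3c.png',cv2.resize(c['img'][0:230,150:500],None,fx=2.25,fy=2.25,interpolation=cv2.INTER_CUBIC))
E
```

```text
1.9333 [532.79068855 182.83928761 164.93383449] [ 3.14048601e+00 -2.21339510e-05  2.02268399e+00] [ 0.1682222   0.32850922 -0.18275687]
```

View pics/w3c.png

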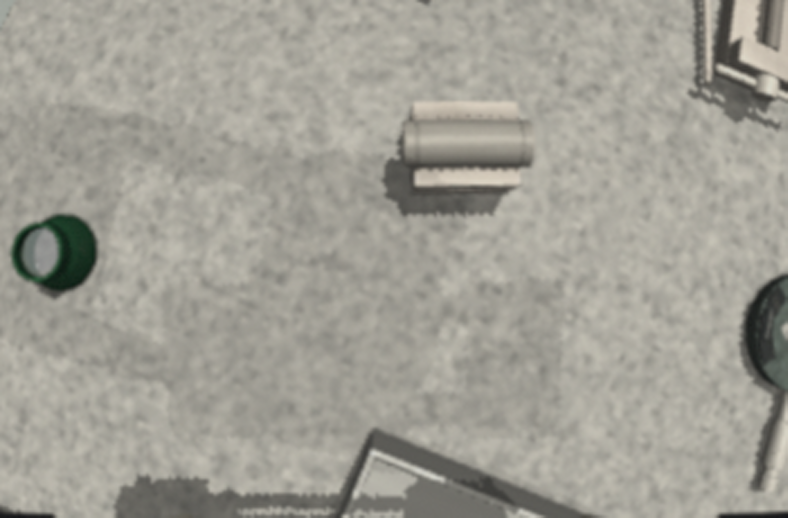

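```bash
python3 - <<'E'
from h import *
import pickle
c=pickle.load(open('w3.pkl','rb'));d=pickle.load(open('w2.pkl','rb'))
F=lambda x,y:(150+x/2.25-.3,y/2.25-.3)
a=tri((d,F(406,349)),(c,F(404.5,142)));b=tri((d,F(521,347)),(c,F(531.5,143)))
print(a,b,(a[0]+b[0])/2,np.linalg.norm(a[0]-b[0]),np.arctan2(*(b[0]-a[0])[1::-1]))
for z in (36,):
  for cc,l,r in((d,F(406,349),F(521,347)),(c,F(404.5,142),F(531.5,143))):
    p,q=onz(cc,l,z),onz(cc,r,z);print((p+q)/2,np.linalg.norm(p-q),np.arctan2(*(q-p)[1::-1]))
E
```

```text
(array([485.89669664, 295.33423819,  35.48407199]), [np.float64(0.1253499841192587), np.float64(0.12534998411917417)]) (array([532.7907781 , 319.78171772,  35.0455336 ]), [np.float64(0.2405360782453106), np.float64(0.24053607824509446)]) [509.34373737 307.55797795  35.26480279] 52.88597590611553 0.4805687893313992
[509.27555215 307.60429985  36.        ] 53.08270848191797 0.4810115181708002
[509.2549384  307.35937404  36.        ] 52.32529621476167 0.47919446471046173
```

Request:
arm_command(targets=[{"x": -0.6,"y": 3.1,"z": -1,"roll": 0.01},{"x": -1.2,"y": 6.2,"z": -3,"roll": 0.02},{"x": -1.8,"y": 9.3,"z": -5,"roll": 0.028},{"x": -2.35,"y": 12.47,"z": -7,"roll": 0.028},{"x": -2.35,"y": 12.47,"z": -9,"roll": 0.028},{"x": -2.35,"y": 12.47,"z": -9,"roll": 0.028},{"x": -2.35,"y": 12.47,"z": -9,"roll": 0.028}])

```text
time: 2.57
tool_pos: [508.6, 306.7, 73.9]
tcp_rot: [-3.14, 0.0, 2.051]
contact_force: [0.0, -0.9, -0.2]
grip_width: 92.1
```

```bash
python3 - <<'E'
from h import *
o=bot.get_obs();print(o['time'],o['tool_pos'],o['tcp_rot'])
c=cap('wrist','w4');cap('scene','s4');
cv2.imwrite('pics/w4c.png',cv2.resize(c['img'][150:400,150:500],None,fx=2.25,fy=2.25))
E
```

```text
2.5667 [508.6358487  306.67969614  73.90126558] [-3.13967260e+00  1.02160102e-04  2.05079902e+00]
```

View pics/w4c.png

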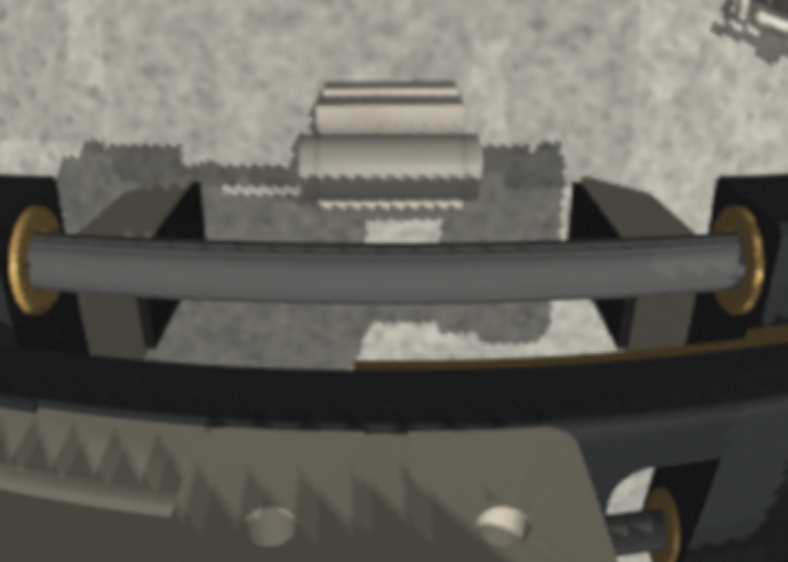

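Request:
arm_command(targets=[{"x": 0,"y": 0,"z": -2,"roll": 0},{"x": 0,"y": 0,"z": -3.6,"roll": 0},{"x": 0,"y": 0,"z": -4.8,"roll": 0},{"x": 0,"y": 0,"z": -5.5,"roll": 0},{"x": 0,"y": 0,"z": -5.5,"roll": 0},{"x": 0,"y": 0,"z": -5.5,"roll": 0}])

```text
time: 3.17
tool_pos: [510.2, 306.0, 19.9]
tcp_rot: [3.141, 0.0, 2.048]
contact_force: [0.4, 0.4, 0.2]
grip_width: 91.5
```

Request:
arm_command(targets=[{"x": 0,"y": 0,"z": 0,"roll": 0},{"x": 0,"y": 0,"z": 0,"roll": 0},{"x": 0,"y": 0,"z": 0,"roll": 0},{"x": 0,"y": 0,"z": 0,"roll": 0},{"x": 0,"y": 0,"z": 0,"roll": 0},{"x": 0,"y": 0,"z": 0,"roll": 0},{"x": 0,"y": 0,"z": 0,"roll": 0},{"x": 0,"y": 0,"z": 0,"roll": 0}], fingers=0.45)

```text
time: 3.83
tool_pos: [509.7, 306.2, 19.4]
tcp_rot: [3.141, 0.0, 2.049]
contact_force: [-0.5, -0.0, 0.5]
grip_width: 52.0
```

Request:
arm_command(targets=[{"x": 0,"y": 0,"z": 0,"roll": 0},{"x": 0,"y": 0,"z": 0.5,"roll": 0},{"x": 0,"y": 0,"z": 1.5,"roll": 0},{"x": 0,"y": 0,"z": 3.5,"roll": 0},{"x": 0,"y": 0,"z": 6.5,"roll": 0},{"x": 0,"y": 0,"z": 9.5,"roll": 0},{"x": 0,"y": 0,"z": 12.5,"roll": 0},{"x": 0,"y": 0,"z": 14.5,"roll": 0}], fingers=0.3)

```text
time: 4.5
tool_pos: [510.4, 306.5, 168.3]
tcp_rot: [3.137, 0.0, 2.049]
contact_force: [0.3, 0.3, -1.3]
grip_width: 52.2
```

```bash
python3 - <<'E'
from h import *
o=bot.get_obs();print(o['time'],o['tool_pos'],o['grip_width'],o['contact_force'])
c=cap('wrist','w5')
E
```

```text
4.5 [510.38470279 306.50472835 168.32109722] 52.176428719523145 [ 0.33147005  0.33446649 -1.34565578]
```

View pics/w5.png

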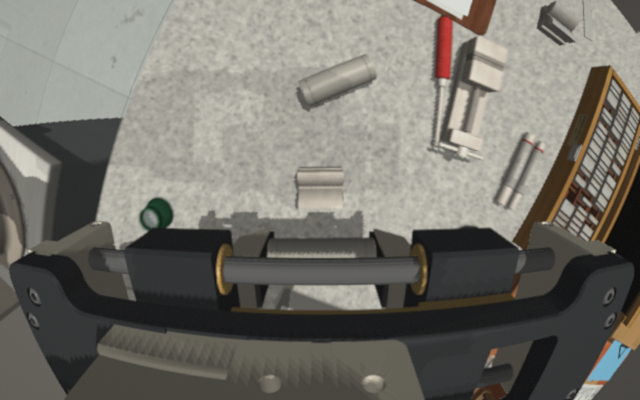

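Request:
arm_command(targets=[{"x": 0.4,"y": -1.8,"z": 0.8,"roll": -0.02},{"x": 1,"y": -4.8,"z": 1.6,"roll": -0.06},{"x": 1.8,"y": -8.4,"z": 2,"roll": -0.12},{"x": 2.6,"y": -12,"z": 2,"roll": -0.18},{"x": 3.5,"y": -15.6,"z": 2,"roll": -0.24},{"x": 4.4,"y": -19.2,"z": 2,"roll": -0.3},{"x": 5.2,"y": -22.8,"z": 2,"roll": -0.36},{"x": 6,"y": -26.4,"z": 2,"roll": -0.43}])

```text
time: 5.22
tool_pos: [569.5, 40.4, 184.4]
tcp_rot: [-3.142, -0.0, 1.616]
contact_force: [0.5, -0.9, -1.6]
grip_width: 52.1
```

Request:
arm_command(targets=[{"x": 0.9,"y": -3.6,"z": 0,"roll": 0},{"x": 1.8,"y": -7.2,"z": 0,"roll": 0},{"x": 2.7,"y": -10.8,"z": 0,"roll": 0},{"x": 3.6,"y": -14,"z": 0,"roll": 0},{"x": 4,"y": -16.5,"z": 0,"roll": 0},{"x": 4,"y": -17.3,"z": 0,"roll": 0},{"x": 4,"y": -17.3,"z": 0,"roll": 0},{"x": 4,"y": -17.3,"z": 0,"roll": 0}])

```text
time: 5.88
tool_pos: [609.2, -130.4, 184.0]
tcp_rot: [-3.141, -0.001, 1.618]
contact_force: [-0.0, 0.2, -0.8]
grip_width: 52.0
```

Request:
arm_command(targets=[{"x": 0,"y": 0,"z": 0,"roll": 0},{"x": 0,"y": 0,"z": 0,"roll": 0},{"x": 0,"y": 0,"z": 0,"roll": 0}])

```text
time: 6.13
tool_pos: [609.7, -129.4, 184.5]
tcp_rot: [3.141, -0.0, 1.621]
contact_force: [-0.1, 0.5, -1.7]
grip_width: 52.3
```

```bash
python3 - <<'E'
from h import *
c=cap('wrist','w6');import pickle; pickle.dump(c,open('w6.pkl','wb'));o=c['o']
print(o['time'],o['tool_pos'],o['tcp_rot'],o['grip_width'])
cv2.imwrite('pics/w6c.png',cv2.resize(c['img'][0:270,150:500],None,fx=2.2,fy=2.2,interpolation=cv2.INTER_CUBIC))
E
```

```text
6.1333 [ 609.65254398 -129.4103457   184.51677547] [ 3.14138618e+00 -1.13734562e-04  1.62062400e+00] 52.28686036093874
```

View pics/w6c.png

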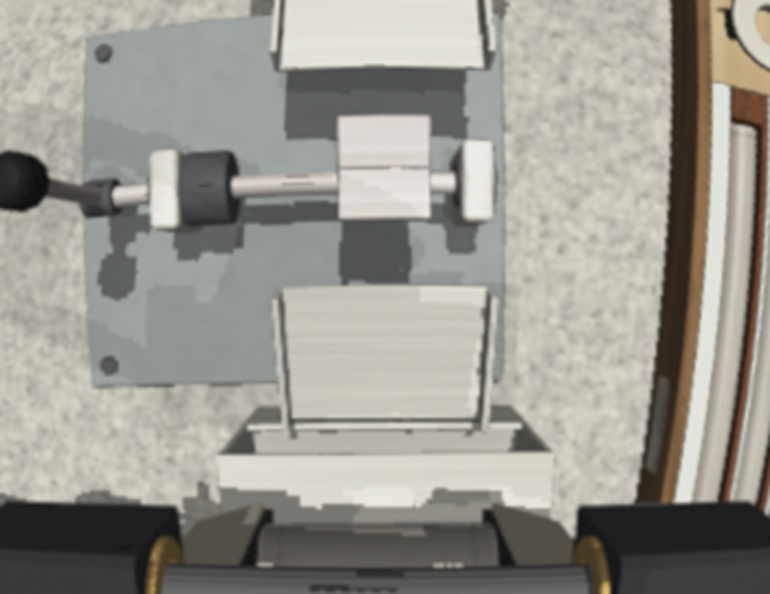

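Request:
arm_command(targets=[{"x": -2.5,"y": -1.5,"z": 0,"roll": 0},{"x": -5,"y": -3,"z": 0,"roll": 0},{"x": -5,"y": -3,"z": 0,"roll": 0},{"x": -5,"y": -3,"z": 0,"roll": 0},{"x": -5,"y": -3,"z": 0,"roll": 0},{"x": -5,"y": -3,"z": 0,"roll": 0},{"x": -5,"y": -3,"z": 0,"roll": 0}])

```text
time: 6.77
tool_pos: [560.4, -160.3, 184.2]
tcp_rot: [3.141, -0.0, 1.62]
contact_force: [-0.4, -0.3, -1.1]
grip_width: 52.1
```

```bash
python3 - <<'E'
from h import *
c=cap('wrist','w7');import pickle; pickle.dump(c,open('w7.pkl','wb'));o=c['o']
print(o['time'],o['tool_pos'],o['tcp_rot'],o['grip_width'])
cv2.imwrite('pics/w7c.png',cv2.resize(c['img'][0:270,150:500],None,fx=2.2,fy=2.2,interpolation=cv2.INTER_CUBIC))
E
```

```text
6.7667 [ 560.38567379 -160.26148753  184.21460203] [ 3.14112183e+00 -1.79997319e-05  1.61981873e+00] 52.056521825745016
```

View pics/w7c.png

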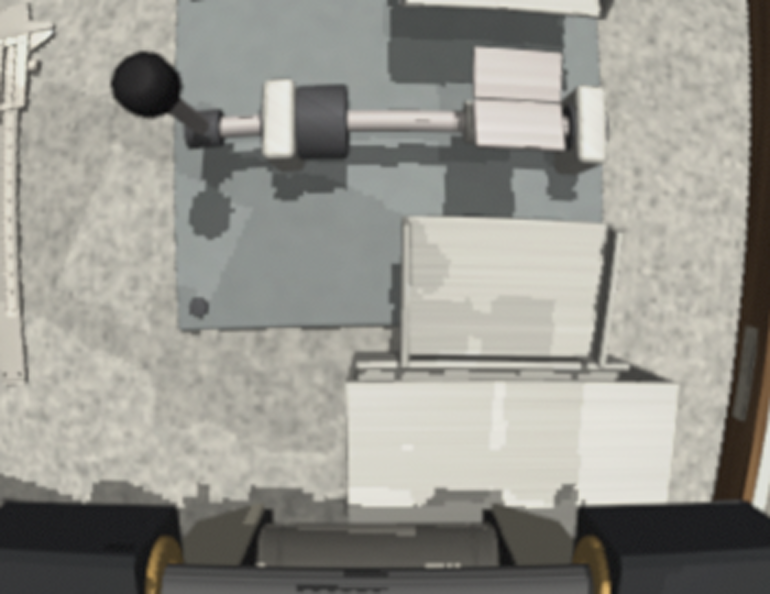

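```bash
python3 - <<'E'
from h import *
import pickle
a=pickle.load(open('w6.pkl','rb'));b=pickle.load(open('w7.pkl','rb'))
F=lambda x,y:(150+x/2.2-.3,y/2.2-.3)
P=[((338,117),(473,47)),((430,116),(560,52)),((430,218),(566,149)),((340,218),(474,148)),((339,168),(474,99)),((430,166),(563,102)),((16,180),(146,84))]
X=[]
for p,q in P:
    x=tri((a,F(*p)),(b,F(*q)));X.append(x[0]);print(np.round(x[0],1),np.round(x[1],2))
for z,i,j in((85,4,5),(90,0,1),(90,2,3)):
  for c,k in((a,0),(b,1)):
    u,v=onz(c,F(*P[i][k]),z),onz(c,F(*P[j][k]),z); print(i,j,k,np.round((u+v)/2,1),np.linalg.norm(u-v),np.arctan2(*(v-u)[1::-1]))
print('knob@121',onz(a,F(16,180),121),onz(b,F(146,84),121))
for p,q in [((104,53),None),((109,366),(199,307))]: print(onz(a,F(*p),3), q and onz(b,F(*q),3))
E
```

```text
[588.6  -6.   87.8] [0.31 0.31]
[622.5  -3.6  87. ] [0.42 0.42]
[624.3 -43.5  92.4] [0.07 0.07]
[591.2 -44.6  80.6] [0.26 0.26]
[590.  -25.6  83.4] [0.24 0.24]
[623.8 -23.6  87.1] [0.29 0.29]
[476.  -31.3 119.2] [0.14 0.14]
4 5 0 [606.9 -24.3  85. ] 33.86786804174105 0.07558053028027664
4 5 1 [607.2 -24.7  85. ] 34.65995696172849 0.08408175191089651
0 1 0 [605.8  -5.7  90. ] 33.65707910051265 0.0646080753080273
0 1 1 [604.9  -5.4  90. ] 33.419586618328665 0.06787858953265404
2 3 0 [608.  -44.2  90. ] 32.87037751871966 -3.0891652353591605
2 3 1 [607.6 -44.8  90. ] 35.05445139798385 -3.043343642492513
knob@121 [477.17375893 -31.6694372  121.        ] [476.5780157  -31.68193711 121.        ]
[456.90459908  51.63435212   3.        ] None
[ 466.52621721 -117.36403842    3.        ] [ 467.60389765 -116.39738329    3.        ]
```

Request:
arm_command(targets=[{"x": 1,"y": 2.8,"z": 0,"roll": 0.007},{"x": 2,"y": 6,"z": 0,"roll": 0.007},{"x": 3.2,"y": 9.2,"z": -1,"roll": 0.007},{"x": 4.2,"y": 12,"z": -3,"roll": 0.007},{"x": 4.66,"y": 13.4,"z": -5,"roll": 0.007},{"x": 4.66,"y": 13.46,"z": -6.4,"roll": 0.007},{"x": 4.66,"y": 13.46,"z": -6.4,"roll": 0.007},{"x": 4.66,"y": 13.46,"z": -6.4,"roll": 0.007}])

```text
time: 7.48
tool_pos: [606.1, -25.8, 119.6]
tcp_rot: [-3.14, -0.0, 1.627]
contact_force: [0.1, -0.9, -0.8]
grip_width: 51.9
```

Request:
arm_command(targets=[{"x": 0,"y": 0,"z": -1,"roll": 0},{"x": 0,"y": 0,"z": -2,"roll": 0},{"x": 0,"y": 0,"z": -2.5,"roll": 0},{"x": 0,"y": 0,"z": -2.5,"roll": 0},{"x": 0,"y": 0,"z": -2.5,"roll": 0},{"x": 0,"y": 0,"z": -2.5,"roll": 0}])

```text
time: 7.98
tool_pos: [606.5, -26.6, 95.6]
tcp_rot: [3.141, 0.0, 1.625]
contact_force: [0.0, 0.6, -0.6]
grip_width: 52.0
```

```bash
python3 - <<'E'
from h import *
o=bot.get_obs();print(o['time'],o['tool_pos'],o['tcp_rot'],o['grip_width'],o['contact_force'])
c=cap('wrist','w8')
s=cap('scene');t=cap('top')
a=cv2.resize(s['img'][150:270,310:440],None,fx=3,fy=3,interpolation=2)
w=cv2.resize(c['img'][200:320,220:420],None,fx=2,fy=2,interpolation=2)
im=np.zeros((600,400,3),np.uint8);im[:360,:390]=a;im[360:600]=w
cv2.imwrite('pics/m8.png',im)
E
```

```text
7.9833 [606.49453129 -26.55661728  95.6161258 ] [3.14087477e+00 1.23678300e-04 1.62537568e+00] 52.01389844865639 [ 0.04411564  0.62877499 -0.6250773 ]
```

View pics/m8.png

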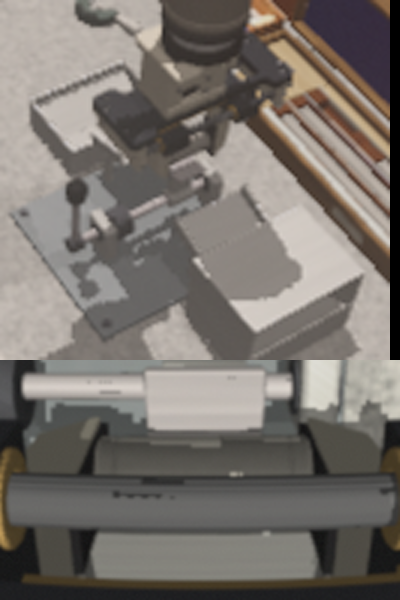

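Request:
arm_command(targets=[{"x": 0,"y": 0.05,"z": -0.6,"roll": 0},{"x": 0,"y": 0.1,"z": -1.1,"roll": 0},{"x": 0,"y": 0.1,"z": -1.4,"roll": 0},{"x": 0,"y": 0.1,"z": -1.6,"roll": 0},{"x": 0,"y": 0.1,"z": -1.6,"roll": 0},{"x": 0,"y": 0.1,"z": -1.6,"roll": 0}])

```text
time: 8.63
tool_pos: [606.2, -25.3, 79.0]
tcp_rot: [-3.141, 0.0, 1.626]
contact_force: [-0.6, 0.6, -1.4]
grip_width: 52.0
```

```bash
python3 - <<'E'
from h import *
for i in range(3):
  o=bot.get_obs();print(o['time'],o['tool_pos'],o['tcp_rot'],o['grip_width'],o['contact_force']);cap('wrist')
E
```

```text
8.6333 [606.22748823 -25.26851606  79.04244924] [-3.14144728e+00  6.25749045e-06  1.62583018e+00] 52.04706640990227 [-0.58146889  0.63123117 -1.40718284]
8.6833 [606.28899185 -25.26172473  79.16277973] [ 3.14153043e+00 -5.72981822e-06  1.62582634e+00] 52.02928840060719 [ 0.63267184 -0.24497252 -1.54437218]
8.7333 [606.31862866 -25.27265449  79.23908781] [3.14141456e+00 3.13184108e-05 1.62579274e+00] 52.16635124810419 [-0.43061498 -0.73171719 -1.36967616]
```

Request:
arm_command(targets=[{"x": 0,"y": 0,"z": -0.05,"roll": 0},{"x": 0,"y": 0,"z": -0.08,"roll": 0},{"x": 0,"y": 0,"z": -0.08,"roll": 0},{"x": 0,"y": 0,"z": -0.08,"roll": 0}])

```text
time: 9.12
tool_pos: [606.3, -25.3, 78.6]
tcp_rot: [3.141, 0.0, 1.626]
contact_force: [-0.6, 0.8, 0.2]
grip_width: 52.0
```

```bash
python3 - <<'E'
from h import *
for i in range(3):
  o=bot.get_obs();print(o['tool_pos'],o['contact_force']);cap('wrist')
E
```

```text
[606.33448309 -25.26211877  78.60857716] [-0.58352814  0.76245389  0.22155932]
[606.3372978  -25.30237775  78.60180259] [-0.30684529  0.72615436  0.6785583 ]
[606.33558224 -25.3197706   78.61013345] [-1.22282125  0.0720984   0.37012572]
```

Request:
arm_command(targets=[{"x": 0,"y": 0,"z": 0,"roll": 0},{"x": 0,"y": 0,"z": 0,"roll": 0},{"x": 0,"y": 0,"z": 0,"roll": 0},{"x": 0,"y": 0,"z": 0,"roll": 0},{"x": 0,"y": 0,"z": 0,"roll": 0},{"x": 0,"y": 0,"z": 0,"roll": 0}], fingers=0.66)

```text
time: 9.77
tool_pos: [606.3, -25.3, 78.5]
tcp_rot: [3.142, -0.0, 1.626]
contact_force: [0.6, 0.4, 0.5]
grip_width: 60.3
```

Request:
arm_command(targets=[{"x": 0,"y": 0,"z": 0.3,"roll": 0},{"x": 0,"y": 0,"z": 1,"roll": 0},{"x": 0,"y": 0,"z": 2,"roll": 0},{"x": 0,"y": 0,"z": 4,"roll": 0},{"x": 0,"y": 0,"z": 7,"roll": 0},{"x": 0,"y": -2,"z": 9,"roll": 0},{"x": 0,"y": -5,"z": 10,"roll": 0},{"x": 0,"y": -8.5,"z": 10.5,"roll": 0}])

```text
time: 10.43
tool_pos: [607.5, -110.0, 187.5]
tcp_rot: [3.136, 0.002, 1.629]
contact_force: [1.6, -0.3, 0.1]
grip_width: 60.6
```

Request:
arm_command(targets=[{"x": 0,"y": -2,"z": 0,"roll": 0},{"x": 0,"y": -2,"z": 0,"roll": 0},{"x": 0,"y": -2,"z": 0,"roll": 0},{"x": 0,"y": -2,"z": 0,"roll": 0}], fingers=0)

```text
time: 10.77
tool_pos: [606.2, -129.6, 183.9]
tcp_rot: [3.141, -0.0, 1.626]
contact_force: [0.3, 1.0, 0.6]
grip_width: 38.5
```

```bash
python3 - <<'E'
from h import *
c=cap('wrist','w9');import pickle; pickle.dump(c,open('w9.pkl','wb'));o=c['o']
print(o['time'],o['tool_pos'],o['tcp_rot'],o['grip_width'])
cv2.imwrite('pics/w9c.png',cv2.resize(c['img'][0:270,150:500],None,fx=2.2,fy=2.2,interpolation=cv2.INTER_CUBIC))
E
```

```text
10.7667 [ 606.21086758 -129.58594138  183.9324345 ] [ 3.14123521e+00 -4.38441984e-04  1.62576648e+00] 38.54970639683485
```

View pics/w9c.png

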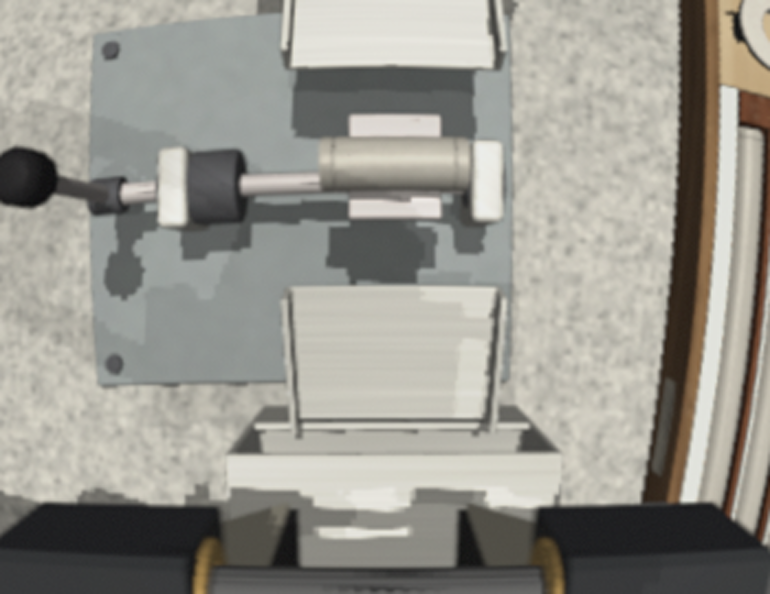

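Request:
arm_command(targets=[{"x": -2.5,"y": 0.8,"z": 0,"roll": 0},{"x": -5.5,"y": 2,"z": 0,"roll": 0},{"x": -8.8,"y": 3.3,"z": 0,"roll": 0},{"x": -11.5,"y": 4.5,"z": -1,"roll": 0},{"x": -12.7,"y": 5,"z": -4,"roll": 0},{"x": -12.7,"y": 5,"z": -7,"roll": 0},{"x": -12.7,"y": 5,"z": -8.1,"roll": 0},{"x": -12.7,"y": 5,"z": -8.1,"roll": 0}], fingers=0)

```text
time: 11.48
tool_pos: [477.3, -78.4, 100.3]
tcp_rot: [-3.137, -0.002, 1.628]
contact_force: [-0.3, 1.2, -0.5]
grip_width: 0.3
```

```bash
python3 - <<'E'
from h import *
c=cap('wrist','w10');o=c['o']
print(o['time'],o['tool_pos'],o['tcp_rot'],o['grip_width'])
s=cap('scene')
im=np.vstack([cv2.resize(c['img'][80:330,150:500],None,fx=1.4,fy=1.4,interpolation=2)[:,:480],cv2.resize(s['img'][160:240,310:430],None,fx=4,fy=3,interpolation=2)[:250]])
cv2.imwrite('pics/m10.png',im)
E
```

```text
11.4833 [477.32527403 -78.38959442 100.33750662] [-3.13680670e+00 -2.07549499e-03  1.62769295e+00] 0.25963384587550087
```

View pics/m10.png

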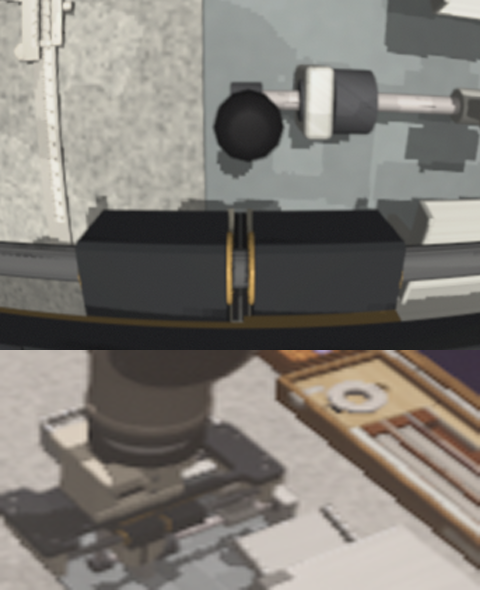

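Request:
arm_command(targets=[{"x": 0,"y": 1,"z": 0,"roll": 0},{"x": 0,"y": 2,"z": 0,"roll": 0},{"x": -0.1,"y": 2.6,"z": 0,"roll": 0},{"x": -0.1,"y": 3.2,"z": 0,"roll": 0},{"x": -0.1,"y": 3.8,"z": 0,"roll": 0},{"x": -0.2,"y": 4.4,"z": 0,"roll": 0},{"x": -0.2,"y": 5,"z": 0,"roll": 0},{"x": -0.2,"y": 5.2,"z": 0,"roll": 0}])

```text
time: 12.25
tool_pos: [477.1, -27.6, 102.4]
tcp_rot: [-3.141, 0.0, 1.626]
contact_force: [0.4, -2.1, -1.6]
grip_width: 0.4
```

Request:
arm_command(targets=[{"x": 0,"y": 0.5,"z": 0,"roll": 0},{"x": -0.1,"y": 1,"z": 0,"roll": 0},{"x": -0.1,"y": 1.3,"z": 0,"roll": 0},{"x": -0.1,"y": 1.3,"z": 0,"roll": 0},{"x": -0.1,"y": 1.3,"z": 0,"roll": 0}])

```text
time: 12.67
tool_pos: [476.1, -15.4, 102.3]
tcp_rot: [-3.141, 0.001, 1.626]
contact_force: [0.1, -4.9, -1.2]
grip_width: 0.2
```

```bash
python3 - <<'E'
from h import *
c=cap('wrist','w11');o=c['o']
print(o['time'],o['tool_pos'],o['contact_force'])
import pickle; pickle.dump(c,open('w11.pkl','wb'))
s=cap('top','t11')
im=np.vstack([cv2.resize(c['img'][60:310,150:500],None,fx=1.5,fy=1.3,interpolation=2)[:,:520],cv2.resize(s['img'][120:190,260:390],None,fx=4,fy=4,interpolation=2)[:270]])
cv2.imwrite('pics/m11.png',im)
for i in range(3): print(bot.get_obs()['contact_force']);cap('wrist')
E
```

```text
12.6667 [476.11473918 -15.4203013  102.34246772] [ 0.10746132 -4.86281195 -1.16597446]
[-0.34215229 -5.56634003 -1.83625546]
[-0.66977393 -5.64611779 -2.68680177]
[-0.65264203 -4.44882303 -1.71721137]
```

View pics/m11.png

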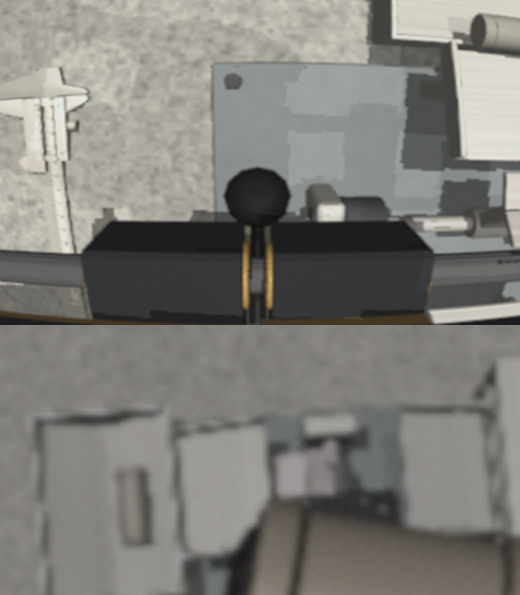

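Request:
arm_command(targets=[{"x": 0,"y": 0,"z": 0,"roll": 0},{"x": 0,"y": 0,"z": 0,"roll": 0},{"x": 0,"y": 0,"z": 0,"roll": 0},{"x": 0,"y": 0,"z": 0,"roll": 0},{"x": 0,"y": 0,"z": 0,"roll": 0},{"x": 0,"y": 0,"z": 0,"roll": 0},{"x": 0,"y": 0,"z": 0,"roll": 0},{"x": 0,"y": 0,"z": 0,"roll": 0}])

```text
time: 13.58
tool_pos: [476.1, -15.6, 102.4]
tcp_rot: [-3.141, 0.001, 1.626]
contact_force: [-0.8, -5.0, -1.6]
grip_width: 0.5
```

Request:
arm_command(targets=[{"x": 0,"y": 0,"z": 0,"roll": 0},{"x": 0,"y": 0,"z": 0,"roll": 0},{"x": 0,"y": 0,"z": 0,"roll": 0},{"x": 0,"y": 0,"z": 0,"roll": 0},{"x": 0,"y": 0,"z": 0,"roll": 0},{"x": 0,"y": 0,"z": 0,"roll": 0},{"x": 0,"y": 0,"z": 0,"roll": 0},{"x": 0,"y": 0,"z": 0,"roll": 0}])

```text
time: 14.25
tool_pos: [476.1, -15.6, 102.4]
tcp_rot: [-3.141, 0.001, 1.626]
contact_force: [-0.7, -5.5, -2.0]
grip_width: 0.7
```

Request:
arm_command(targets=[{"x": 0,"y": -0.6,"z": 0,"roll": 0},{"x": 0.1,"y": -1.2,"z": 0,"roll": 0},{"x": 0.1,"y": -1.9,"z": 0,"roll": 0},{"x": 0.2,"y": -2.6,"z": 0,"roll": 0},{"x": 0.2,"y": -3.4,"z": 0,"roll": 0},{"x": 0.3,"y": -4.4,"z": 0,"roll": 0},{"x": 0.3,"y": -5.6,"z": 0,"roll": 0},{"x": 0.3,"y": -7,"z": 0,"roll": 0}])

```text
time: 14.92
tool_pos: [479.2, -86.2, 102.4]
tcp_rot: [-3.142, -0.0, 1.626]
contact_force: [-0.1, 0.5, 0.2]
grip_width: 0.4
```

Request:
arm_command(targets=[{"x": 0,"y": -1,"z": 2.5,"roll": 0},{"x": 0,"y": -1.5,"z": 6,"roll": 0},{"x": 0,"y": -2,"z": 9,"roll": 0},{"x": 0,"y": -4,"z": 10,"roll": 0},{"x": 0,"y": -7.5,"z": 10,"roll": 0},{"x": 0,"y": -10,"z": 10,"roll": 0},{"x": 0,"y": -10,"z": 10,"roll": 0},{"x": 0,"y": -10,"z": 10,"roll": 0}])

```text
time: 15.58
tool_pos: [478.8, -186.8, 202.2]
tcp_rot: [-3.141, -0.001, 1.623]
contact_force: [1.3, 0.3, 0.3]
grip_width: 0.1
```

```bash
python3 - <<'E'
from h import *
o=bot.get_obs();print(o['time'],o['tool_pos'],o['contact_force'])
s=cap('top','t12');q=cap('scene','s12');w=cap('wrist','w12')
cv2.imwrite('pics/m12.png',np.hstack([cv2.resize(s['img'][110:230,255:440],(400,300),interpolation=2),cv2.resize(q['img'][140:280,255:445],(400,300),interpolation=2)]))
T=lambda x,y:(255+x*185/400,110+y*120/300)
t,s0=s,q
E
```

```text
15.5833 [ 478.8159322  -186.79138252  202.17209833] [1.27027668 0.33063926 0.3398028 ]
```

View pics/m12.png

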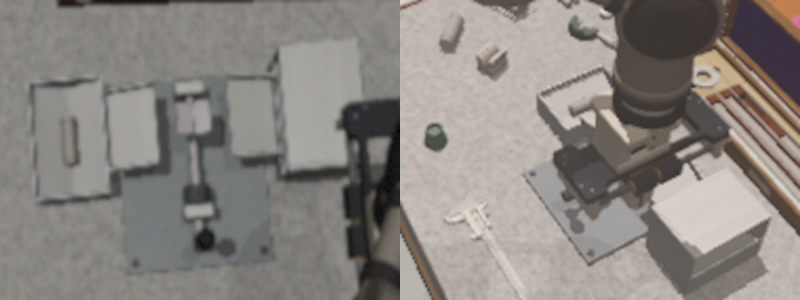

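View pics/w12.png

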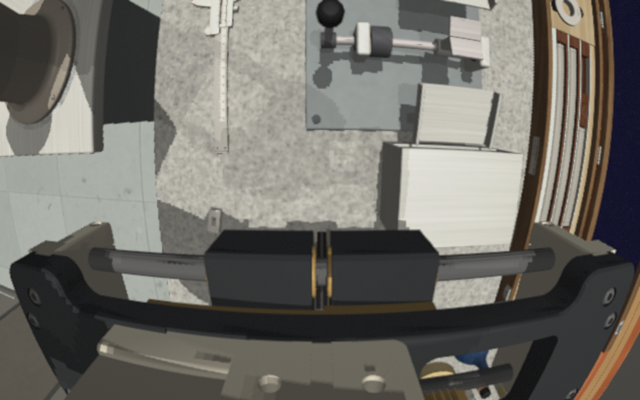

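```bash
python3 - <<'E'
from h import *
a=cv2.imread('pics/top0.png');b=cv2.imread('pics/t12.png')
for n,(x,y) in dict(loupe=(268,254),block=(425,253),knob=(350,206),vblock=(225,200)).items():
    print(n,cv2.absdiff(a,b)[y-8:y+8,x-8:x+8].mean())
t=cap('top'); print('rod',onz(t,(255+70*185/400,110+141*.4),31), cv2.absdiff(t['img'],b)[150:190,270:310].mean())
print(bot.close_job())
E
```

```text
loupe 7.455729166666667
block 29.934895833333332
knob 7.231770833333333
vblock 17.76953125
rod [594.40061088 130.95201811  31.        ] 0.8510416666666667
the job is handed in; nothing more can be done
None
```

```bash
python3 - <<'E'
import cv2,numpy as np
a=cv2.imread('pics/scene0.png');b=cv2.imread('pics/s12.png')
f=lambda i:cv2.resize(i[280:340,300:360],(300,300),interpolation=2)
cv2.imwrite('pics/f.png',np.hstack([f(a),f(b)]))
print(cv2.absdiff(a,b)[304:320,322:338].mean())
E
```

```text
32.928385416666664
```

View pics/f.png

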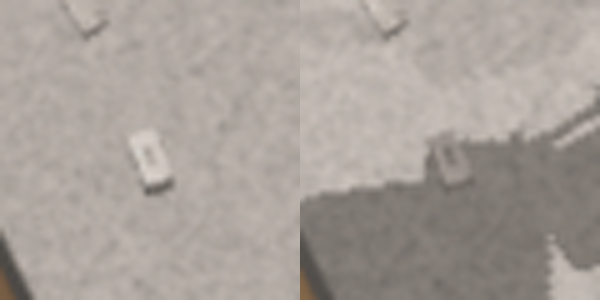

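The job is done and handed in, with about 16 s of the 56 s used. I took the short rod off the V-block, laid it in the cradle and let go. I then pushed the lever over towards the open tray for about 1.6 s and drew back so it could spring to centre.

**Checks that held:**
- **Grip:** the fingers stopped at 52.0 mm on the rod, which matches its stated length.
- **Rod in the cradle:** after release the wrist picture showed it lying centred along the V.
- **Tilt:** holding the lever over took about 5 N, a little more than the 4.5 N stated for full tilt. I did not measure the tilt angle itself.
- **Rod in the tray:** it lies still in the open tray at about (594, 131) mm. The last two top pictures, taken just before handing in, match there.
- **Lever:** the knob is back at its starting pixel, about (350, 206) in the top picture.
- **Loupe:** it has not moved.

**Check that disagreed:** the picture difference at the gauge block was large. An enlarged crop, taken after handing in, shows the block in the same place with the arm's shadow across it.

The first look at the rod was blurred because the arm was still moving, so I repeated it. One holding command was also refused for a missing value, without effect on the scene.

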